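# Find the tight spot in the oil chest's sliding lid

### The arm

A 6-joint arm with a two-finger parallel gripper is mounted at the origin on the work surface. World frame = base frame: x ahead of the robot, y to its left, z up, the work surface at z = 0. Lengths are in m, angles in rad, forces in N, time in s.
With the tool pointing down it reaches from about 0.375 to 0.925 m from the base axis. Payload 5.7 kg.
Tool frame: the origin (TCP) lies midway between the tips of the shut fingers; the grasp point (between the pads) lies 19 mm behind it (robot.grip_depth is the distance from the TCP to the grasp point, in m); z points along the fingers, y is the direction in which the jaws open and shut (so a half turn about z gives the same grasp; the last joint's range is limited). The gripper opens to 85 mm and grips with 20 to 120 N. Pads are 22 mm wide; open, the fingers measure 114 mm over their backs; the gripper's body (76 mm by 85 mm) begins 54 mm behind the grasp point. The pads swing forward as they close: fully open they stand 13 mm farther back than shut.
Start: joints at [0.994, 0.359, 1.51, -0, 1.272, -0.115], TCP at [0.267, 0.537, 0.231] pointing down, gripper open.
Joint ranges: [-2.97, 2.97], [-1.01, 2.36], [0.21, 2.38], [-0.96, 4.11], [0.2, 2.71], [-2.98, 2.98]. Speed limits (rad/s): [2.39, 2.39, 3.14, 3.14, 3.14, 3.14].

### API

Orientations are given as a 3x3 rotation matrix whose columns are the frame's x, y, z axes.
In Python, from station import robot gives the robot as it stands. The module is installed in compiled form; this text tells all that it offers.
- The arm moves only by the tool jog_arm, never from a script. Its argument "rows" is a list of rows, each an object of numbers: "wx", "wy", "wz": the turn, a rotation vector about the tool's x, y, z in rad; "x", "y", "z": the shift along the tool's x, y, z in m; "fingers": the finger opening in m, from 0 to 0.0854. In form: [{"wx": .., "wy": .., "wz": .., "x": .., "y": .., "z": .., "fingers": ..}, ...]. A call has 1 to 8 rows; each row is the pose to reach, as a shift and turn from the pose commanded when the call began, along the tool's axes at that moment; what a row does not reach only later rows make up. A row lasts 1/12 s, in which the tool goes at most 41.7 mm and 7.16 degrees, less where a joint would pass 70% of its speed; a pose out of reach is approached as far as the arm can. A call with a gripper value outside its range is refused whole. The fingers move at their own pace and stop on an object; "grip_force" is the grip in N (left out, the last holds). Time passes only in rows, so rows that repeat a pose let the fingers close. It gives the time, the measured TCP pose, the force and the opening at its end, in the units of the state.
- robot.state(): the state, without advancing time (a new reading comes with each control period).
- robot.read_camera(name): name is "scene" or "top" or "wrist"; returns (picture, depth): 420x560x3 uint8, red, green, blue; 420x560 float32, m along the optical axis (not along the pixel's ray), 0 where there is no reading.
- robot.get_calibration(name): a dict with "K" (3x3 intrinsics, pixels), "dist" ([k1, k2, p1, p2, k3] as OpenCV has them; the pictures are not rectified), "position" and "attitude" of the camera in the world. Camera axes: x right, y up, looking along -z (the intrinsics and any distortion apply to the point x, -y, -z); pixel columns grow to the right and rows downward; lengths in m; the calibration is good to about 2 mm. A picture is of the moment at which its call begins: read the wrist's pose just before it. get_calibration takes no time and is no camera call; for the wrist camera it gives the pose at the moment of the call.
- robot.sign_off(): hands the job in, once; it reports no verdict.
The state is a dict: "clock": time; "q": joint angles; "qd": joint speeds; "effort": joint torques, N m; "eef_pos": TCP position; "ee_rot": TCP orientation; "force": force on the tool from outside, world axes, zero at the start; "wrist_torque": the same for the moment, N m; "opening": opening from 0.0 (shut) to 1.0 (fully open).
Only numpy, scipy, OpenCV 4.12 (cv2) and the standard library are available. Lean on these libraries where they do the work, as an engineer would, in place of code of your own. Each camera call takes 0.05 s, during which the arm holds its last target. There are 200 camera calls.

### The job

The clear lid of the oil-bottle chest binds somewhere along its rails. Take its blue handle, slide it gently towards the red rider and on, the lid pushing the rider ahead of it, until you feel it bind at the tight spot; lean on it for a moment (about 8 N beyond the ordinary drag) without forcing it, then draw it back about 15 mm so that it stands free and let go. The rider, which only the lid may push, stays behind to mark the spot; leave the bottles and glassware around alone.

Things in the scene. Friction and masses are not known exactly. Their poses are not given: they have to be found in the camera images.
- chest: plywood chest of oil bottles, 420 mm (its y) x 170 mm (its x) x 103 mm high over its rails, open on top, fixed. Origin: centre of its underside, on the table. Its y is the sliding direction, along two aluminium rails on its long sides: the far rail at +x, the near rail at -x.
- lid: clear lid plate, white edges, 140 mm along the chest's y x 148 x 5 mm, running between the rails; cannot lift or turn. Origin: centre of its underside, 84 mm above the table; axes as the chest's. Starts near the chest's -y end, slides to +y (200 mm at most). Leading edge 70 mm to +y of the origin. Takes about 2 N to slide; stays where it is left.
- handle (a point): centre of the lid's blue handle, an upright block 50 mm (chest x) x 16 mm (chest y) x 42 mm high; this point is 110 mm above the table (handle from 89 to 131 mm). Grip it from above with the fingers closing along the chest's y, fingertips above 91 mm so that they clear the lid.
- rider: red plastic marker clip, 16 mm along chest y x 40 x 27 mm high, astride the near rail to +y of the lid, top 111 mm above the table. Origin in its face towards the lid, so lid edge to rider = its y in the lid's frame less 70 mm. The lid's edge pushes it (0.8 N more); it stays where last pushed, marking how far the lid went. The robot must not touch it.
- far_rail: the rail at the chest's +x side; origin at its middle. In its groove, unseen, is the tight spot: met with the lid's origin 15 mm to -y to 65 mm to +y of the chest's, always past the rider's start. It pushes back 2 N more per mm, springy, on top of 2 to 3 N of drag. Found when it pushes back over 4 N for 0.1 s; over 16 N damages the rail.
- amber_bottle: bystander: small brown bottle with black cap and white label, 32 mm across x 66 mm, loose, standing on the table close to the chest's +x side; origin at its underside
- orange_bottle: bystander: the same with an orange label, close to the chest's +x side
- balm_jar: bystander: low glass jar with metal cap, 48 mm across x 38 mm, loose, close to the chest's +x side; origin at its underside
- funnel: bystander: white funnel standing on its mouth, 110 mm across x 105 mm, loose, at the left of the table; origin at its underside
- beaker: bystander: glass beaker, 70 mm across x 85 mm, loose, at the right of the table; origin at its underside
- dropper_bottle: bystander: brown bottle with black cap, 40 mm across x 85 mm, loose, at the right of the table; origin at its underside

How it is judged:
On the way:
1. the lid leans on the tight spot with more than 4 N (contact force between lid and far_rail above 4 N), for 0.1 s.
At the end, for the whole second after the job is handed in: the lid stands at rest, free of the tight spot, its leading edge 9 to 21 mm short of the rider, which stays at rest where the lid left it when it bound (y of rider in the frame of lid between 0.079 and 0.091 m and contact force between lid and far_rail below 0.3 N and linear speed of each of lid, rider below 0.005 m/s); the robot touches nothing.
It fails at once if the tight spot is forced with more than 16 N (contact force between lid and far_rail above 16 N).
It fails at once if the robot touches the rider (contact force between any of the arm, the fingers and rider above 0.3 N).
It fails at once if a bottle, the jar, the funnel or the beaker is moved more than 30 mm (distance of any of amber_bottle, orange_bottle, balm_jar, funnel, beaker, dropper_bottle from where it was at the start of the episode above 0.03 m).
It also fails if it takes over 45 s, if anything falls off the work surface, if the arm or the gripper's body presses on something with over 40 N, if the wrist force passes 120 N, or if a joint passes its speed limit or range.

## Working session

There is one attempt and no reset: what is moved stays moved. The work goes in short steps, Python scripts to look and compute and a tool call to move; the robot and the scene stay as the last step left them, time stands still between calls to the robot, and variables do not carry over. Pictures are saved under pics/ and viewed, about 8 in all and at most 12, crops included, and the job is handed in when it is done.

Besides the shell and the picture viewer there is one more tool, called after "Request:" in YAML: its name, and indented under it one key for each argument. jog_arm: Moves the arm, as the interface text tells. Its arguments: {"type":"object","properties":{"rows":{"type":"array"},"grip_force":{"type":"number"}},"required":["rows"]}

```bash
mkdir -p pics
cat > h.py <<'E'
import numpy as np, cv2
from station import robot
def cal(n):
    c=robot.get_calibration(n); return np.array(c["K"]),np.array(c["dist"]),np.array(c["position"]),np.array(c["attitude"])
def ray(n,uv,c=None):
    K,d,p,R=c or cal(n)
    q=cv2.undistortPoints(np.array(uv,float).reshape(-1,1,2),K,d).reshape(-1,2)
    return p,np.c_[q[:,0],-q[:,1],-np.ones(len(q))]@R.T
def at_z(n,uv,z,c=None):
    p,v=ray(n,uv,c); return p+v*((z-p[2])/v[:,2])[:,None]
def snap(n,f,s=1.4):
    c=cal(n); im,de=robot.read_camera(n)
    np.savez('pics/'+f+'.npz',im=im,de=de,K=c[0],d=c[1],p=c[2],R=c[3])
    cv2.imwrite('pics/'+f+'.png',cv2.resize(im[:,:,::-1],None,fx=s,fy=s)); return im,de,c
E
python3 - <<'E'
from h import *
s=robot.state();print(s)
for n in("scene","top"):
    im,de,c=snap(n,n+"0");print(n,c[2],c[3])
a=[cv2.imread(f'pics/{n}0.png') for n in("top",)]
E
```

```text
{'clock': 0.0, 'q': array([ 9.93899045e-01,  3.59511139e-01,  1.51143906e+00,  3.72830551e-06,
        1.27252942e+00, -1.15125401e-01]), 'qd': array([-0.00179223, -0.00113345, -0.00017748,  0.00095759,  0.0001271 ,
        0.00019882]), 'effort': array([-1.31726574e-03, -5.27613223e+01, -2.78612709e+01, -5.12471797e-04,
        1.32853043e-02, -2.50542286e-05]), 'eef_pos': array([0.2669594 , 0.53656362, 0.23044743]), 'ee_rot': array([[-8.95263865e-01,  4.45535124e-01, -1.03218572e-03],
       [ 4.45536266e-01,  8.95262498e-01, -1.57963142e-03],
       [ 2.20295880e-04, -1.87406310e-03, -9.99998220e-01]]), 'force': array([ 0.3938688 ,  0.35643411, -0.10423601]), 'wrist_torque': array([0.00081726, 0.04046648, 0.01270357]), 'opening': 0.9998609239589654}
scene [ 0.99161041 -0.56619734  1.01606939] [[ 8.21042388e-01 -4.55703989e-01  3.43836112e-01]
 [ 5.70866765e-01  6.56181138e-01 -4.93495138e-01]
 [-7.31067854e-04  6.01465035e-01  7.98898790e-01]]
top [0.4564142  0.00219347 1.7787604 ] [[-0.0150356   0.99570764 -0.0913248 ]
 [-0.99988618 -0.01485847  0.00261923]
 [ 0.00125104  0.09135378  0.99581771]]
```

View pics/top0.png

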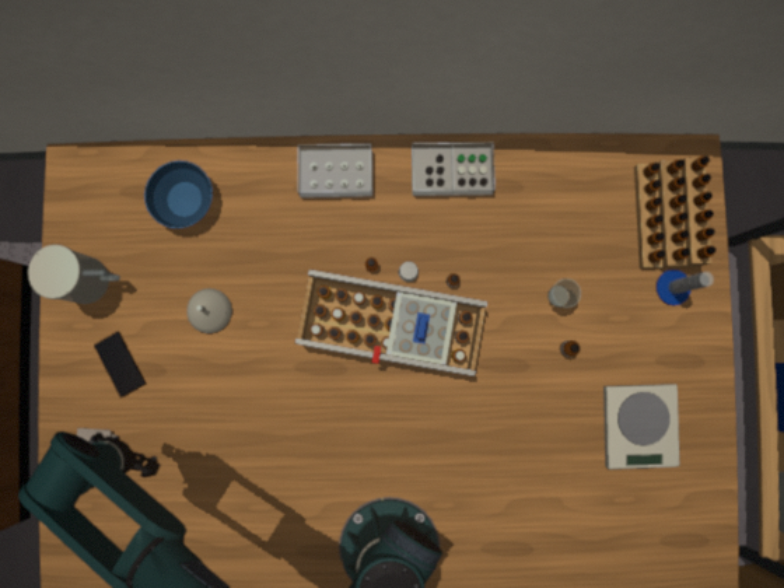

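View pics/scene0.png

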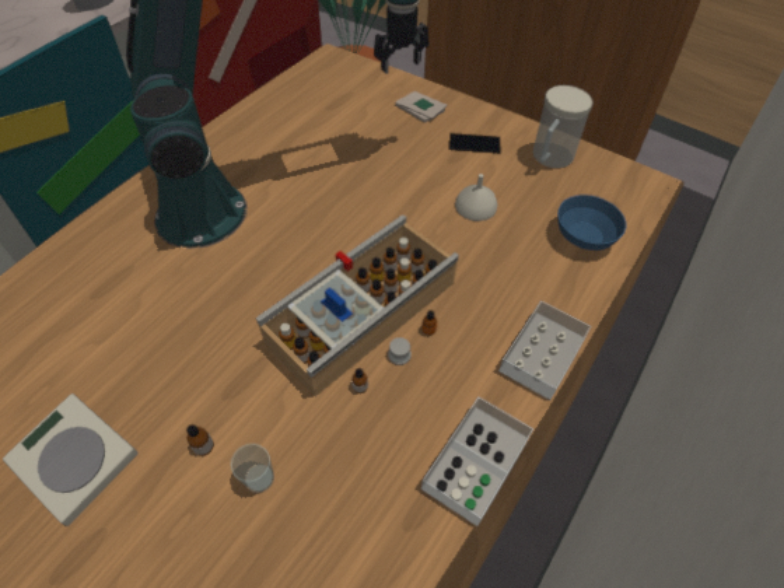

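The top view shows the chest corners at about (310,273), (486,302), (474,375) and (298,342). The handle is at (421,327) and the rider at (377,354). The scene view agrees, and the bystanders are clear of the handle's path.

```bash
cat >> h.py <<'E'
def blobs(im,which):
    h=cv2.cvtColor(im,cv2.COLOR_RGB2HSV)
    if which=='blue': m=cv2.inRange(h,(105,150,60),(130,255,255))
    else: m=cv2.inRange(h,(0,170,90),(6,255,255))|cv2.inRange(h,(174,170,90),(180,255,255))
    n,l,s,c=cv2.connectedComponentsWithStats(m)
    return [(s[i],c[i],l==i) for i in np.argsort(-s[1:,4])[:4]+1]
E
python3 - <<'E'
from h import *
z=np.load('pics/top0.npz');c=(z['K'],z['d'],z['p'],z['R'])
P=at_z('top',np.array([[310,273],[486,302],[474,375],[298,342]])/1.4,.103,c)
print(P, np.linalg.norm(np.diff(P,axis=0),axis=1))
e=(P[0]-P[1])+(P[3]-P[2]);print('yaw',np.arctan2(-e[0],e[1]),'centre',P.mean(0))
for w,h in(('blue',.131),('red',.111)):
    for s,cc,m in blobs(z['im'],w)[:3]: print(w,s,cc,at_z('top',cc,h,c))
s=robot.state();R=s['ee_rot'];print(R.T@(np.array([.45,-.05,.3])-s['eef_pos']))
E
```

```text
[[ 0.65750971  0.17305174  0.103     ]
 [ 0.5839463  -0.23353784  0.103     ]
 [ 0.41633157 -0.20160832  0.103     ]
 [ 0.49810486  0.2017202   0.103     ]] [0.41319083 0.1706288  0.41153465]
yaw -0.1894919927350822 centre [ 0.53897311 -0.01509356  0.103     ]
blue [470 193  22  25 288] [478.60069444 205.19791667] [[ 0.60923657 -0.6622795   0.131     ]]
blue [296 225  10  19 117] [300.48717949 233.35897436] [[ 0.5280098  -0.07975817  0.131     ]]
red [266 247   6  13  54] [268.59259259 252.7037037 ] [[0.46854344 0.02239469 0.111     ]]
[-0.42518816 -0.44379576 -0.06881102]
```

Request:
jog_arm:
  rows:
    - {"x": -0.031, "y": -0.027, "z": 0}
    - {"x": -0.062, "y": -0.054, "z": -0.01}
    - {"x": -0.093, "y": -0.081, "z": -0.02, "wz": -0.09}
    - {"x": -0.124, "y": -0.108, "z": -0.02, "wz": -0.18}
    - {"x": -0.155, "y": -0.135, "z": -0.02, "wz": -0.27}
    - {"x": -0.186, "y": -0.162, "z": -0.02, "wz": -0.27}
    - {"x": -0.217, "y": -0.189, "z": -0.02, "wz": -0.27}
    - {"x": -0.248, "y": -0.216, "z": -0.02, "wz": -0.27}

```text
invalid input
```

Run:
```python
from h import *
s=robot.state();R=s['ee_rot'];print(s['clock'],s['eef_pos'],R,R.T@(np.array([.528,-.08,.25])-s['eef_pos']))
```

```text
0.1 [0.26701521 0.53666116 0.23057479] [[-8.95260788e-01  4.45541650e-01 -8.71913694e-04]
 [ 4.45542462e-01  8.95259837e-01 -1.31873693e-03]
 [ 1.93037085e-04 -1.56908803e-03 -9.99998750e-01]] [-0.50839443 -0.43582286 -0.01883953]
```

Request:
jog_arm:
  rows:
    - {"wx": 0, "wy": 0, "wz": 0, "x": -0.031, "y": -0.027, "z": 0, "fingers": 0.085}
    - {"wx": 0, "wy": 0, "wz": 0, "x": -0.062, "y": -0.054, "z": -0.01, "fingers": 0.085}
    - {"wx": 0, "wy": 0, "wz": -0.09, "x": -0.093, "y": -0.081, "z": -0.02, "fingers": 0.085}
    - {"wx": 0, "wy": 0, "wz": -0.18, "x": -0.124, "y": -0.108, "z": -0.02, "fingers": 0.085}
    - {"wx": 0, "wy": 0, "wz": -0.27, "x": -0.155, "y": -0.135, "z": -0.02, "fingers": 0.085}
    - {"wx": 0, "wy": 0, "wz": -0.27, "x": -0.186, "y": -0.162, "z": -0.02, "fingers": 0.085}
    - {"wx": 0, "wy": 0, "wz": -0.27, "x": -0.217, "y": -0.189, "z": -0.02, "fingers": 0.085}
    - {"wx": 0, "wy": 0, "wz": -0.27, "x": -0.248, "y": -0.216, "z": -0.02, "fingers": 0.085}

```text
clock: 0.77
eef_pos: [0.3931, 0.2313, 0.2512]
ee_rot: [[-0.982, 0.19, -0.0], [0.19, 0.982, -0.0], [0.0, -0.0, -1.0]]
force: [0.3, 0.7, 0.5]
opening: 0.99
```

Run:
```python
from h import *
s=robot.state();R=s['ee_rot'];print(s['clock'],s['eef_pos'],R,R.T@(np.array([.528,-.08,.25])-s['eef_pos']))
```

```text
0.7667 [0.39308718 0.23132035 0.25116438] [[-9.81753825e-01  1.90156173e-01 -2.39350224e-04]
 [ 1.90156225e-01  9.81753820e-01 -2.15215982e-04]
 [ 1.94058350e-04 -2.56803048e-04 -9.99999948e-01]] [-0.19165091 -0.27998514  0.00119909]
```

Request:
jog_arm:
  rows:
    - {"wx": 0, "wy": 0, "wz": 0, "x": -0.023, "y": -0.034, "z": 0, "fingers": 0.085}
    - {"wx": 0, "wy": 0, "wz": 0, "x": -0.046, "y": -0.068, "z": 0, "fingers": 0.085}
    - {"wx": 0, "wy": 0, "wz": 0, "x": -0.069, "y": -0.102, "z": 0, "fingers": 0.085}
    - {"wx": 0, "wy": 0, "wz": 0, "x": -0.092, "y": -0.136, "z": 0, "fingers": 0.085}
    - {"wx": 0, "wy": 0, "wz": 0, "x": -0.115, "y": -0.17, "z": 0, "fingers": 0.085}
    - {"wx": 0, "wy": 0, "wz": 0, "x": -0.138, "y": -0.204, "z": 0, "fingers": 0.085}
    - {"wx": 0, "wy": 0, "wz": 0, "x": -0.161, "y": -0.238, "z": 0, "fingers": 0.085}
    - {"wx": 0, "wy": 0, "wz": 0, "x": -0.184, "y": -0.27, "z": 0, "fingers": 0.085}

```text
clock: 1.43
eef_pos: [0.5223, -0.0691, 0.251]
ee_rot: [[-0.982, 0.191, -0.001], [0.191, 0.982, 0.0], [0.001, -0.0, -1.0]]
force: [-0.1, 1.1, 1.3]
opening: 0.996
```

Run:
```python
from h import *
robot.read_camera('wrist');robot.read_camera('wrist')
s=robot.state();print(s['clock'],s['eef_pos'],s['force'])
im,de,c=snap('wrist','w1');print(c[2],c[3])
for w,h in(('blue',.131),('red',.111)):
    for st,cc,m in blobs(im,w)[:2]:
        print(w,st,cc,at_z('wrist',cc,h,c),'depth',np.median(de[m]))
```

```text
1.5333 [ 0.52494361 -0.07224412  0.25116862] [0.85428202 0.76731296 0.42189352]
[ 0.44527575 -0.05502211  0.3932396 ] [[ 0.19535343 -0.92910605 -0.31400474]
 [ 0.98072971  0.1842511   0.06496751]
 [-0.00250599 -0.3206454   0.94719599]]
blue [ 259  149   33   79 2166] [275.31394275 189.55078486] [[ 0.51820984 -0.07768262  0.131     ]] depth 0.28363672
blue [259 149   1   1   1] [259. 149.] [[ 0.48430089 -0.08333213  0.131     ]] depth 0.3022612
red [ 378   70   24   53 1061] [389.19132893  95.75777568] [[0.46639626 0.02348834 0.111     ]] depth 0.26896963
red [375 119   1   4   4] [375.  120.5] [[0.48306611 0.01044509 0.111     ]] depth 0.28232956
```

View pics/w1.png

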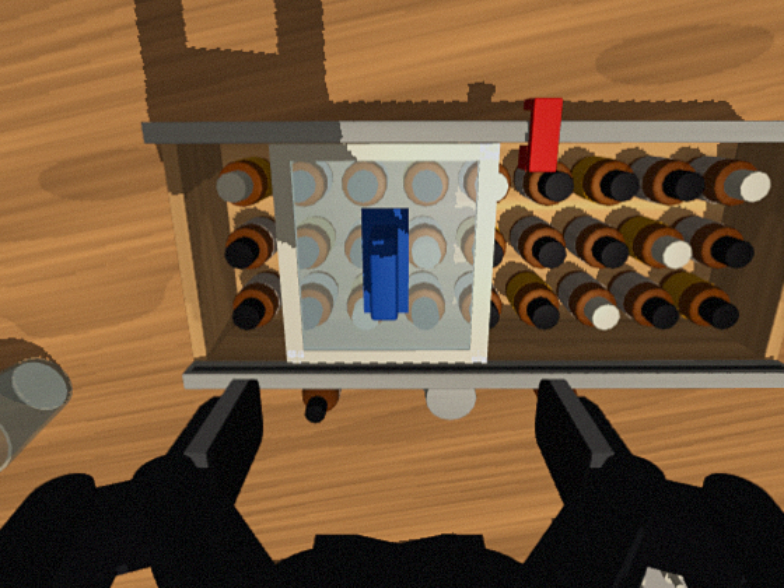

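The wrist view shows the blue handle at (385,262), the lid's leading edge at u≈490 and the rider at (545,135), ahead of the lid. I'll get the handle's top face from the depth image.

```bash
cat >> h.py <<'E'
def blobpts(im,de,c,w):
    m=blobs(im,w)[0][2]; v,u=np.nonzero(m&(de>0)); q=np.c_[u,v].astype(float)
    _,r=ray('',q,c); return c[2]+r*de[v,u][:,None]   # r has unit depth
a=-.192; X=np.array([np.cos(a),np.sin(a)]);Y=np.array([-np.sin(a),np.cos(a)])
E
python3 - <<'E'
from h import *
z=np.load('pics/w1.npz');c=(z['K'],z['d'],z['p'],z['R']);im,de=z['im'],z['de']
for w,h in(('blue',.131),('red',.111)):
    P=blobpts(im,de,c,w);print(w,'z pct',np.percentile(P[:,2],[5,50,95,99]))
    T=P[abs(P[:,2]-np.percentile(P[:,2],97))<.004]
    r=cv2.minAreaRect((T[:,:2]*1000).astype(np.float32));print(r,len(T))
    x,y=T[:,:2]@X,T[:,:2]@Y
    print('mid',[(np.percentile(t,1)+np.percentile(t,99))/2 for t in(x,y)],'size',np.ptp(x),np.ptp(y))
# near rail/far rail edges direction: rail edge px (in 1.4 scale)
E1=at_z('w',np.array([[145,122],[784,122],[187,386],[784,386]])/1.4,.103,c);print(E1)
L=at_z('w',np.array([[500,146],[487,362],[272,146],[288,362]])/1.4,.089,c);print('lid',L@np.array([*Y,0]),L@np.array([*X,0]))
for i in(0,2): d=E1[i+1]-E1[i];print(np.arctan2(-d[0],d[1]))
s=robot.state();print(s['eef_pos'],s['eef_pos'][:2]@X,s['eef_pos'][:2]@Y)
E
```

```text
blue z pct [0.09082031 0.12875683 0.1314423  0.13197205]
((526.3037719726562, -81.02601623535156), (15.55815601348877, 48.877113342285156), 78.63964080810547) 1090
mid [np.float64(0.532134035656047), np.float64(0.021044171779473854)] size 0.04885196013187687 0.01571823665109333
red z pct [0.10941004 0.11069183 0.11200593 0.11242745]
((466.68060302734375, 23.627443313598633), (15.863637924194336, 38.403648376464844), 79.0494613647461) 1039
mid [np.float64(0.4535871896336674), np.float64(0.112239333632039)] size 0.03840013071401521 0.015868401136584984
[[ 0.41566919 -0.19765063  0.103     ]
 [ 0.48679802  0.16078031  0.103     ]
 [ 0.58368523 -0.23106608  0.103     ]
 [ 0.66333523  0.17042869  0.103     ]]
lid [ 0.09178101  0.09180059 -0.04662141 -0.04827694] [0.46061972 0.60662952 0.45997893 0.6061747 ]
-0.19589993582037096
-0.19584090055522727
[ 0.52317556 -0.06948574  0.25082063] 0.5268214197323194 0.03162477258162446
```

Request:
jog_arm:
  rows:
    - {"wx": 0, "wy": 0, "wz": 0.004, "x": -0.006, "y": -0.011, "z": 0.02, "fingers": 0.085}
    - {"wx": 0, "wy": 0, "wz": 0.004, "x": -0.006, "y": -0.011, "z": 0.05, "fingers": 0.085}
    - {"wx": 0, "wy": 0, "wz": 0.004, "x": -0.006, "y": -0.011, "z": 0.08, "fingers": 0.085}
    - {"wx": 0, "wy": 0, "wz": 0.004, "x": -0.006, "y": -0.011, "z": 0.105, "fingers": 0.085}
    - {"wx": 0, "wy": 0, "wz": 0.004, "x": -0.006, "y": -0.011, "z": 0.125, "fingers": 0.085}
    - {"wx": 0, "wy": 0, "wz": 0.004, "x": -0.006, "y": -0.011, "z": 0.14, "fingers": 0.085}
    - {"wx": 0, "wy": 0, "wz": 0.004, "x": -0.006, "y": -0.011, "z": 0.15, "fingers": 0.085}
    - {"wx": 0, "wy": 0, "wz": 0.004, "x": -0.006, "y": -0.011, "z": 0.154, "fingers": 0.085}

```text
clock: 2.25
eef_pos: [0.5245, -0.0774, 0.0958]
ee_rot: [[-0.981, 0.194, -0.003], [0.194, 0.981, 0.001], [0.003, 0.0, -1.0]]
force: [0.0, 0.5, 0.1]
opening: 0.996
```

Run:
```python
from h import *
for i in range(3):
    im,de,c=snap('wrist','w2')
s=robot.state();print(s['eef_pos'],s['force'],s['eef_pos'][:2]@X,s['eef_pos'][:2]@Y)
```

```text
[ 0.52619534 -0.0784077   0.09767682] [ 0.05507879  0.17689987 -0.27947135] 0.5314882214203641 0.023442999047730454
```

View pics/w2.png

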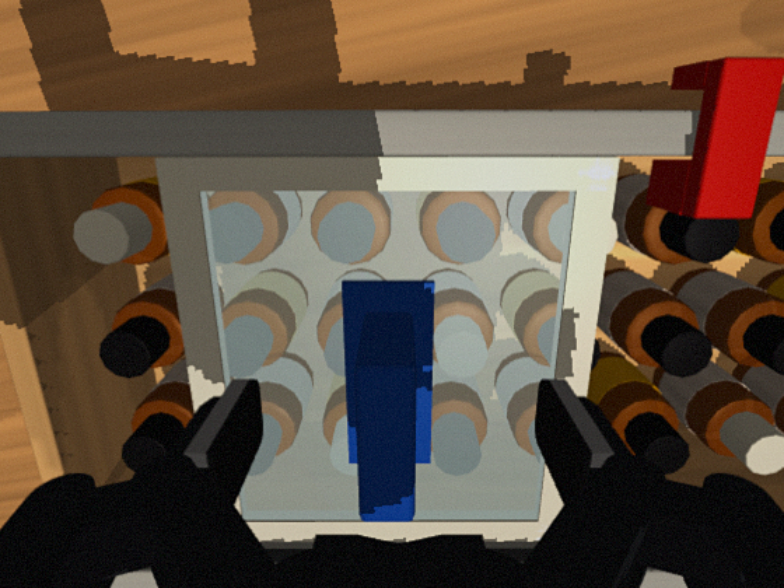

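The handle is between the open pads, about 2.5 mm off centre, and the rider is well clear at upper right. I'll centre on it and close.

Request:
jog_arm:
  rows:
    - {"wx": 0, "wy": 0, "wz": 0, "x": 0, "y": -0.0025, "z": 0, "fingers": 0.06}
    - {"wx": 0, "wy": 0, "wz": 0, "x": 0, "y": -0.0025, "z": 0, "fingers": 0.03}
    - {"wx": 0, "wy": 0, "wz": 0, "x": 0, "y": -0.0025, "z": 0, "fingers": 0.02}
    - {"wx": 0, "wy": 0, "wz": 0, "x": 0, "y": -0.0025, "z": 0, "fingers": 0.01}
    - {"wx": 0, "wy": 0, "wz": 0, "x": 0, "y": -0.0025, "z": 0, "fingers": 0.005}
    - {"wx": 0, "wy": 0, "wz": 0, "x": 0, "y": -0.0025, "z": 0, "fingers": 0.005}
    - {"wx": 0, "wy": 0, "wz": 0, "x": 0, "y": -0.0025, "z": 0, "fingers": 0.005}
    - {"wx": 0, "wy": 0, "wz": 0, "x": 0, "y": -0.0025, "z": 0, "fingers": 0.005}
  grip_force: 50

```text
clock: 3.07
eef_pos: [0.5257, -0.0814, 0.0977]
ee_rot: [[-0.981, 0.194, 0.0], [0.194, 0.981, -0.0], [-0.0, -0.0, -1.0]]
force: [-1.8, -0.1, 4.8]
opening: 0.181
```

```bash
cat > st.py <<'E'
from h import *
s=robot.state();p=s['eef_pos'];f=s['force'];print('t',s['clock'],'xy',p[:2]@X,p[:2]@Y,p[2],'F x,y,z',f[:2]@X,f[:2]@Y,f[2],'op',s['opening']*.0854)
E
python3 st.py
```

```text
t 3.0667 xy 0.5315840540508429 0.02043828944790307 0.09767596821284742 F x,y,z -1.7443860299727676 -0.46305950253169414 4.806935016717804 op 0.015478552808322126
```

Gripped: the opening is 15.5 mm. The lid origin is about 70 mm to -y of the chest centre, so the tight spot is at least 50 mm ahead. I'll slide the first 40 mm steadily.

Request:
jog_arm:
  rows:
    - {"wx": 0, "wy": 0, "wz": 0, "x": 0, "y": 0.003, "z": 0, "fingers": 0.005}
    - {"wx": 0, "wy": 0, "wz": 0, "x": 0, "y": 0.007, "z": 0, "fingers": 0.005}
    - {"wx": 0, "wy": 0, "wz": 0, "x": 0, "y": 0.011, "z": 0, "fingers": 0.005}
    - {"wx": 0, "wy": 0, "wz": 0, "x": 0, "y": 0.014, "z": 0, "fingers": 0.005}
    - {"wx": 0, "wy": 0, "wz": 0, "x": 0, "y": 0.017, "z": 0, "fingers": 0.005}
    - {"wx": 0, "wy": 0, "wz": 0, "x": 0, "y": 0.02, "z": 0, "fingers": 0.005}
    - {"wx": 0, "wy": 0, "wz": 0, "x": 0, "y": 0.023, "z": 0, "fingers": 0.005}
    - {"wx": 0, "wy": 0, "wz": 0, "x": 0, "y": 0.025, "z": 0, "fingers": 0.005}

```text
clock: 3.73
eef_pos: [0.5305, -0.0571, 0.0977]
ee_rot: [[-0.981, 0.194, 0.0], [0.194, 0.981, -0.001], [-0.0, -0.001, -1.0]]
force: [-0.9, -2.9, 6.0]
opening: 0.183
```

```bash
python3 st.py
```

```text
t 3.7333 xy 0.5316214658572022 0.045144641805913974 0.09768861695175529 F x,y,z -0.29696017827850596 -3.045701158989253 5.999876300229401 op 0.015652395913431913
```

Request:
jog_arm:
  rows:
    - {"wx": 0, "wy": 0, "wz": 0, "x": 0, "y": 0.002, "z": 0, "fingers": 0.005}
    - {"wx": 0, "wy": 0, "wz": 0, "x": 0, "y": 0.004, "z": 0, "fingers": 0.005}
    - {"wx": 0, "wy": 0, "wz": 0, "x": 0, "y": 0.006, "z": 0, "fingers": 0.005}
    - {"wx": 0, "wy": 0, "wz": 0, "x": 0, "y": 0.008, "z": 0, "fingers": 0.005}
    - {"wx": 0, "wy": 0, "wz": 0, "x": 0, "y": 0.01, "z": 0, "fingers": 0.005}
    - {"wx": 0, "wy": 0, "wz": 0, "x": 0, "y": 0.012, "z": 0, "fingers": 0.005}
    - {"wx": 0, "wy": 0, "wz": 0, "x": 0, "y": 0.0135, "z": 0, "fingers": 0.005}
    - {"wx": 0, "wy": 0, "wz": 0, "x": 0, "y": 0.015, "z": 0, "fingers": 0.005}

```text
clock: 4.4
eef_pos: [0.5333, -0.0425, 0.0977]
ee_rot: [[-0.981, 0.194, -0.0], [0.194, 0.981, -0.001], [-0.0, -0.001, -1.0]]
force: [-2.1, -2.8, 5.5]
opening: 0.178
```

```bash
python3 st.py
```

```text
t 4.4 xy 0.5316157289782796 0.060017524668959495 0.09767609879667159 F x,y,z -1.4964796205747588 -3.1572054374710645 5.47272309472176 op 0.015194121348920469
```

Request:
jog_arm:
  rows:
    - {"wx": 0, "wy": 0, "wz": 0, "x": 0, "y": 0.0013, "z": 0, "fingers": 0.005}
    - {"wx": 0, "wy": 0, "wz": 0, "x": 0, "y": 0.0026, "z": 0, "fingers": 0.005}
    - {"wx": 0, "wy": 0, "wz": 0, "x": 0, "y": 0.0039, "z": 0, "fingers": 0.005}
    - {"wx": 0, "wy": 0, "wz": 0, "x": 0, "y": 0.005, "z": 0, "fingers": 0.005}

```text
clock: 4.73
eef_pos: [0.5343, -0.0376, 0.0977]
ee_rot: [[-0.981, 0.194, -0.0], [0.194, 0.981, -0.001], [-0.0, -0.001, -1.0]]
force: [-1.7, -2.5, 6.5]
opening: 0.178
```

Request:
jog_arm:
  rows:
    - {"wx": 0, "wy": 0, "wz": 0, "x": 0, "y": 0.0013, "z": 0, "fingers": 0.005}
    - {"wx": 0, "wy": 0, "wz": 0, "x": 0, "y": 0.0026, "z": 0, "fingers": 0.005}
    - {"wx": 0, "wy": 0, "wz": 0, "x": 0, "y": 0.0039, "z": 0, "fingers": 0.005}
    - {"wx": 0, "wy": 0, "wz": 0, "x": 0, "y": 0.005, "z": 0, "fingers": 0.005}

```text
clock: 5.07
eef_pos: [0.5353, -0.0327, 0.0977]
ee_rot: [[-0.981, 0.194, -0.0], [0.194, 0.981, -0.001], [-0.0, -0.001, -1.0]]
force: [-2.0, -2.7, 6.2]
opening: 0.177
```

Request:
jog_arm:
  rows:
    - {"wx": 0, "wy": 0, "wz": 0, "x": 0, "y": 0.0013, "z": 0, "fingers": 0.005}
    - {"wx": 0, "wy": 0, "wz": 0, "x": 0, "y": 0.0026, "z": 0, "fingers": 0.005}
    - {"wx": 0, "wy": 0, "wz": 0, "x": 0, "y": 0.0039, "z": 0, "fingers": 0.005}
    - {"wx": 0, "wy": 0, "wz": 0, "x": 0, "y": 0.005, "z": 0, "fingers": 0.005}

```text
clock: 5.4
eef_pos: [0.5362, -0.0278, 0.0977]
ee_rot: [[-0.981, 0.194, -0.0], [0.194, 0.981, -0.001], [-0.0, -0.001, -1.0]]
force: [-2.3, -2.9, 6.4]
opening: 0.179
```

Request:
jog_arm:
  rows:
    - {"wx": 0, "wy": 0, "wz": 0, "x": 0, "y": 0.0013, "z": 0, "fingers": 0.005}
    - {"wx": 0, "wy": 0, "wz": 0, "x": 0, "y": 0.0026, "z": 0, "fingers": 0.005}
    - {"wx": 0, "wy": 0, "wz": 0, "x": 0, "y": 0.0039, "z": 0, "fingers": 0.005}
    - {"wx": 0, "wy": 0, "wz": 0, "x": 0, "y": 0.005, "z": 0, "fingers": 0.005}

```text
clock: 5.73
eef_pos: [0.5372, -0.0229, 0.0977]
ee_rot: [[-0.981, 0.194, -0.0], [0.194, 0.981, -0.001], [-0.0, -0.001, -1.0]]
force: [-2.2, -2.3, 6.9]
opening: 0.18
```

Request:
jog_arm:
  rows:
    - {"wx": 0, "wy": 0, "wz": 0, "x": 0, "y": 0.0013, "z": 0, "fingers": 0.005}
    - {"wx": 0, "wy": 0, "wz": 0, "x": 0, "y": 0.0026, "z": 0, "fingers": 0.005}
    - {"wx": 0, "wy": 0, "wz": 0, "x": 0, "y": 0.0039, "z": 0, "fingers": 0.005}
    - {"wx": 0, "wy": 0, "wz": 0, "x": 0, "y": 0.005, "z": 0, "fingers": 0.005}

```text
clock: 6.07
eef_pos: [0.5382, -0.018, 0.0977]
ee_rot: [[-0.981, 0.194, -0.0], [0.194, 0.981, -0.001], [-0.0, -0.001, -1.0]]
force: [-2.3, -2.4, 5.6]
opening: 0.181
```

Request:
jog_arm:
  rows:
    - {"wx": 0, "wy": 0, "wz": 0, "x": 0, "y": 0.0013, "z": 0, "fingers": 0.005}
    - {"wx": 0, "wy": 0, "wz": 0, "x": 0, "y": 0.0026, "z": 0, "fingers": 0.005}
    - {"wx": 0, "wy": 0, "wz": 0, "x": 0, "y": 0.0039, "z": 0, "fingers": 0.005}
    - {"wx": 0, "wy": 0, "wz": 0, "x": 0, "y": 0.005, "z": 0, "fingers": 0.005}

```text
clock: 6.4
eef_pos: [0.5391, -0.0131, 0.0977]
ee_rot: [[-0.981, 0.194, -0.0], [0.194, 0.981, -0.001], [-0.0, -0.001, -1.0]]
force: [-2.5, -3.2, 6.5]
opening: 0.181
```

Request:
jog_arm:
  rows:
    - {"wx": 0, "wy": 0, "wz": 0, "x": 0, "y": 0.0013, "z": 0, "fingers": 0.005}
    - {"wx": 0, "wy": 0, "wz": 0, "x": 0, "y": 0.0026, "z": 0, "fingers": 0.005}
    - {"wx": 0, "wy": 0, "wz": 0, "x": 0, "y": 0.0039, "z": 0, "fingers": 0.005}
    - {"wx": 0, "wy": 0, "wz": 0, "x": 0, "y": 0.005, "z": 0, "fingers": 0.005}

```text
clock: 6.73
eef_pos: [0.5401, -0.0082, 0.0977]
ee_rot: [[-0.981, 0.194, -0.0], [0.194, 0.981, -0.001], [-0.0, -0.001, -1.0]]
force: [-2.6, -2.6, 6.9]
opening: 0.177
```

Request:
jog_arm:
  rows:
    - {"wx": 0, "wy": 0, "wz": 0, "x": 0, "y": 0.0013, "z": 0, "fingers": 0.005}
    - {"wx": 0, "wy": 0, "wz": 0, "x": 0, "y": 0.0026, "z": 0, "fingers": 0.005}
    - {"wx": 0, "wy": 0, "wz": 0, "x": 0, "y": 0.0039, "z": 0, "fingers": 0.005}
    - {"wx": 0, "wy": 0, "wz": 0, "x": 0, "y": 0.005, "z": 0, "fingers": 0.005}

```text
clock: 7.07
eef_pos: [0.541, -0.0033, 0.0977]
ee_rot: [[-0.981, 0.194, -0.0], [0.194, 0.981, -0.001], [-0.0, -0.001, -1.0]]
force: [-2.5, -2.5, 5.5]
opening: 0.18
```

Request:
jog_arm:
  rows:
    - {"wx": 0, "wy": 0, "wz": 0, "x": 0, "y": 0.0013, "z": 0, "fingers": 0.005}
    - {"wx": 0, "wy": 0, "wz": 0, "x": 0, "y": 0.0026, "z": 0, "fingers": 0.005}
    - {"wx": 0, "wy": 0, "wz": 0, "x": 0, "y": 0.0039, "z": 0, "fingers": 0.005}
    - {"wx": 0, "wy": 0, "wz": 0, "x": 0, "y": 0.005, "z": 0, "fingers": 0.005}

```text
clock: 7.4
eef_pos: [0.542, 0.0016, 0.0977]
ee_rot: [[-0.981, 0.194, -0.0], [0.194, 0.981, -0.001], [0.0, -0.001, -1.0]]
force: [-3.0, -1.9, 6.2]
opening: 0.179
```

Request:
jog_arm:
  rows:
    - {"wx": 0, "wy": 0, "wz": 0, "x": 0, "y": 0.0013, "z": 0, "fingers": 0.005}
    - {"wx": 0, "wy": 0, "wz": 0, "x": 0, "y": 0.0026, "z": 0, "fingers": 0.005}
    - {"wx": 0, "wy": 0, "wz": 0, "x": 0, "y": 0.0039, "z": 0, "fingers": 0.005}
    - {"wx": 0, "wy": 0, "wz": 0, "x": 0, "y": 0.005, "z": 0, "fingers": 0.005}

```text
clock: 7.73
eef_pos: [0.543, 0.0065, 0.0977]
ee_rot: [[-0.981, 0.194, -0.0], [0.194, 0.981, -0.001], [-0.0, -0.001, -1.0]]
force: [-2.9, -1.9, 6.2]
opening: 0.179
```

Request:
jog_arm:
  rows:
    - {"wx": 0, "wy": 0, "wz": 0, "x": 0, "y": 0.0013, "z": 0, "fingers": 0.005}
    - {"wx": 0, "wy": 0, "wz": 0, "x": 0, "y": 0.0026, "z": 0, "fingers": 0.005}
    - {"wx": 0, "wy": 0, "wz": 0, "x": 0, "y": 0.0039, "z": 0, "fingers": 0.005}
    - {"wx": 0, "wy": 0, "wz": 0, "x": 0, "y": 0.005, "z": 0, "fingers": 0.005}

```text
clock: 8.07
eef_pos: [0.5439, 0.0114, 0.0977]
ee_rot: [[-0.981, 0.194, -0.0], [0.194, 0.981, -0.001], [-0.0, -0.001, -1.0]]
force: [-2.6, -3.2, 6.1]
opening: 0.182
```

Request:
jog_arm:
  rows:
    - {"wx": 0, "wy": 0, "wz": 0, "x": 0, "y": 0.0013, "z": 0, "fingers": 0.005}
    - {"wx": 0, "wy": 0, "wz": 0, "x": 0, "y": 0.0026, "z": 0, "fingers": 0.005}
    - {"wx": 0, "wy": 0, "wz": 0, "x": 0, "y": 0.0039, "z": 0, "fingers": 0.005}
    - {"wx": 0, "wy": 0, "wz": 0, "x": 0, "y": 0.005, "z": 0, "fingers": 0.005}

```text
clock: 8.4
eef_pos: [0.5449, 0.0163, 0.0977]
ee_rot: [[-0.981, 0.194, -0.0], [0.194, 0.981, -0.001], [0.0, -0.001, -1.0]]
force: [-2.1, -3.0, 5.8]
opening: 0.177
```

Request:
jog_arm:
  rows:
    - {"wx": 0, "wy": 0, "wz": 0, "x": 0, "y": 0.0013, "z": 0, "fingers": 0.005}
    - {"wx": 0, "wy": 0, "wz": 0, "x": 0, "y": 0.0026, "z": 0, "fingers": 0.005}
    - {"wx": 0, "wy": 0, "wz": 0, "x": 0, "y": 0.0039, "z": 0, "fingers": 0.005}
    - {"wx": 0, "wy": 0, "wz": 0, "x": 0, "y": 0.005, "z": 0, "fingers": 0.005}

```text
clock: 8.73
eef_pos: [0.5459, 0.0213, 0.0977]
ee_rot: [[-0.981, 0.194, -0.0], [0.194, 0.981, -0.001], [-0.0, -0.001, -1.0]]
force: [-2.3, -2.6, 5.9]
opening: 0.18
```

Request:
jog_arm:
  rows:
    - {"wx": 0, "wy": 0, "wz": 0, "x": 0, "y": 0.0013, "z": 0, "fingers": 0.005}
    - {"wx": 0, "wy": 0, "wz": 0, "x": 0, "y": 0.0026, "z": 0, "fingers": 0.005}
    - {"wx": 0, "wy": 0, "wz": 0, "x": 0, "y": 0.0039, "z": 0, "fingers": 0.005}
    - {"wx": 0, "wy": 0, "wz": 0, "x": 0, "y": 0.005, "z": 0, "fingers": 0.005}

```text
clock: 9.07
eef_pos: [0.5468, 0.0261, 0.0977]
ee_rot: [[-0.981, 0.194, -0.0], [0.194, 0.981, -0.001], [0.0, -0.001, -1.0]]
force: [-3.1, -4.0, 6.2]
opening: 0.18
```

The drag along y has risen from about 3 N to 4.5 N, so I'll take smaller steps.

Request:
jog_arm:
  rows:
    - {"wx": 0, "wy": 0, "wz": 0, "x": 0, "y": 0.0007, "z": 0, "fingers": 0.005}
    - {"wx": 0, "wy": 0, "wz": 0, "x": 0, "y": 0.0014, "z": 0, "fingers": 0.005}
    - {"wx": 0, "wy": 0, "wz": 0, "x": 0, "y": 0.002, "z": 0, "fingers": 0.005}

```text
clock: 9.32
eef_pos: [0.5471, 0.0273, 0.0977]
ee_rot: [[-0.981, 0.194, -0.001], [0.194, 0.981, -0.002], [0.0, -0.002, -1.0]]
force: [-3.7, -6.5, 5.7]
opening: 0.18
```

Request:
jog_arm:
  rows:
    - {"wx": 0, "wy": 0, "wz": 0, "x": 0, "y": 0.0008, "z": 0, "fingers": 0.005}
    - {"wx": 0, "wy": 0, "wz": 0, "x": 0, "y": 0.0016, "z": 0, "fingers": 0.005}
    - {"wx": 0, "wy": 0, "wz": 0, "x": 0, "y": 0.0022, "z": 0, "fingers": 0.005}
    - {"wx": 0, "wy": 0, "wz": 0, "x": 0, "y": 0.0022, "z": 0, "fingers": 0.005}

```text
clock: 9.65
eef_pos: [0.5474, 0.0289, 0.0977]
ee_rot: [[-0.981, 0.194, -0.001], [0.194, 0.981, -0.003], [0.0, -0.003, -1.0]]
force: [-3.4, -8.4, 7.7]
opening: 0.178
```

Request:
jog_arm:
  rows:
    - {"wx": 0, "wy": 0, "wz": 0, "x": 0, "y": 0.0007, "z": 0, "fingers": 0.005}
    - {"wx": 0, "wy": 0, "wz": 0, "x": 0, "y": 0.0013, "z": 0, "fingers": 0.005}
    - {"wx": 0, "wy": 0, "wz": 0, "x": 0, "y": 0.0013, "z": 0, "fingers": 0.005}
    - {"wx": 0, "wy": 0, "wz": 0, "x": 0, "y": 0.0013, "z": 0, "fingers": 0.005}
    - {"wx": 0, "wy": 0, "wz": 0, "x": 0, "y": 0.0013, "z": 0, "fingers": 0.005}

```text
clock: 10.07
eef_pos: [0.5475, 0.0298, 0.0977]
ee_rot: [[-0.981, 0.194, -0.001], [0.194, 0.981, -0.004], [0.0, -0.004, -1.0]]
force: [-3.1, -10.2, 7.5]
opening: 0.181
```

```bash
python3 st.py
```

```text
t 10.0667 xy 0.5317456763463928 0.13373259373665952 0.097674545710318 F x,y,z -1.1467956317986654 -10.598458179681003 7.546843856456949 op 0.015471036393713906
```

It's leaning with about 7.6 N beyond the drag, and held for over 0.3 s. Now I'll draw back about 15 mm, allowing about 2 mm for arm compliance.

Request:
jog_arm:
  rows:
    - {"wx": 0, "wy": 0, "wz": 0, "x": 0, "y": -0.002, "z": 0, "fingers": 0.005}
    - {"wx": 0, "wy": 0, "wz": 0, "x": 0, "y": -0.005, "z": 0, "fingers": 0.005}
    - {"wx": 0, "wy": 0, "wz": 0, "x": 0, "y": -0.008, "z": 0, "fingers": 0.005}
    - {"wx": 0, "wy": 0, "wz": 0, "x": 0, "y": -0.011, "z": 0, "fingers": 0.005}
    - {"wx": 0, "wy": 0, "wz": 0, "x": 0, "y": -0.014, "z": 0, "fingers": 0.005}
    - {"wx": 0, "wy": 0, "wz": 0, "x": 0, "y": -0.016, "z": 0, "fingers": 0.005}
    - {"wx": 0, "wy": 0, "wz": 0, "x": 0, "y": -0.017, "z": 0, "fingers": 0.005}
    - {"wx": 0, "wy": 0, "wz": 0, "x": 0, "y": -0.017, "z": 0, "fingers": 0.005}

```text
clock: 10.73
eef_pos: [0.5447, 0.0155, 0.0977]
ee_rot: [[-0.981, 0.195, 0.0], [0.195, 0.981, 0.0], [0.0, 0.0, -1.0]]
force: [-1.7, 1.7, 5.3]
opening: 0.177
```

Run:
```python
from h import *
exec(open('st.py').read())
im,de,c=snap('wrist','w3')
P=blobpts(im,de,c,'red');T=P[abs(P[:,2]-.111)<.004];y=T[:,:2]@Y
print('rider face y',np.percentile(y,1),np.percentile(y,99))
```

```text
t 10.7333 xy 0.5317193452423772 0.1191583986114706 0.09766971712331744 F x,y,z -1.9734048723320587 1.3266098604828844 5.3193269394972305 op 0.015127802098412727
rider face y 0.2047388008886401 0.2200961582708932
```

View pics/w3.png

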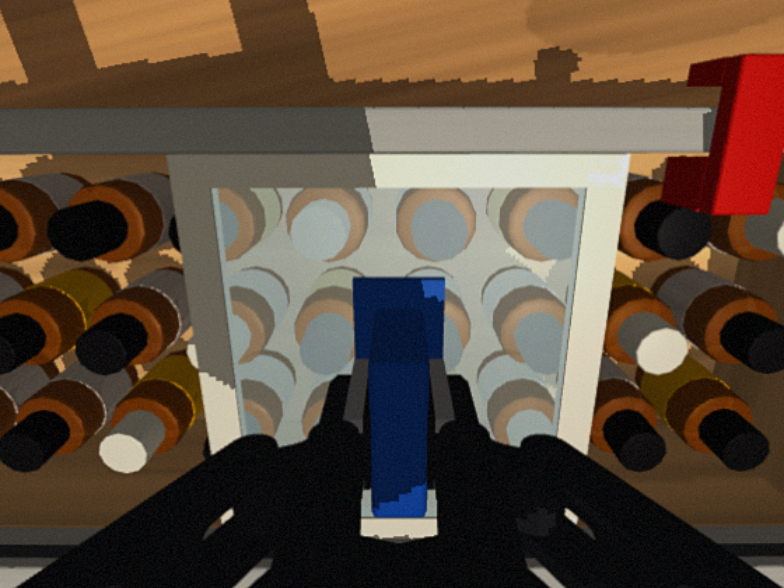

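The view shows the rider left behind at right, with a clear gap to the lid edge. Rider y minus lid y is about 85 mm, so I'll release and rise straight up.

Request:
jog_arm:
  rows:
    - {"wx": 0, "wy": 0, "wz": 0, "x": 0, "y": 0, "z": 0, "fingers": 0.03}
    - {"wx": 0, "wy": 0, "wz": 0, "x": 0, "y": 0, "z": 0, "fingers": 0.05}
    - {"wx": 0, "wy": 0, "wz": 0, "x": 0, "y": 0, "z": 0, "fingers": 0.05}
    - {"wx": 0, "wy": 0, "wz": 0, "x": 0, "y": 0, "z": 0, "fingers": 0.05}
    - {"wx": 0, "wy": 0, "wz": 0, "x": 0, "y": 0, "z": -0.01, "fingers": 0.05}
    - {"wx": 0, "wy": 0, "wz": 0, "x": 0, "y": 0, "z": -0.04, "fingers": 0.05}
    - {"wx": 0, "wy": 0, "wz": 0, "x": 0, "y": 0, "z": -0.08, "fingers": 0.05}
    - {"wx": 0, "wy": 0, "wz": 0, "x": 0, "y": 0, "z": -0.12, "fingers": 0.05}

```text
clock: 11.45
eef_pos: [0.5436, 0.0154, 0.2184]
ee_rot: [[-0.981, 0.195, -0.003], [0.195, 0.981, 0.0], [0.003, -0.0, -1.0]]
force: [1.4, 0.2, -0.3]
opening: 0.588
```

Run:
```python
from h import *
for i in range(6): robot.read_camera('wrist')
exec(open('st.py').read())
im,de,c=snap('wrist','w4')
for w,h in(('blue',.131),('red',.111)):
    P=blobpts(im,de,c,w);T=P[abs(P[:,2]-h)<.004];y=T[:,:2]@Y
    print(w,len(T),np.percentile(y,1),np.percentile(y,99))
```

```text
t 11.75 xy 0.5308249184821825 0.11893178092120794 0.21657782319702984 F x,y,z -0.13454019023875 0.2859476300898354 -0.13978399262772373 op 0.049956660901792224
blue 1482 0.11226739156569894 0.12794196451372045
red 1369 0.204866880243691 0.22034847949861616
```

View pics/w4.png

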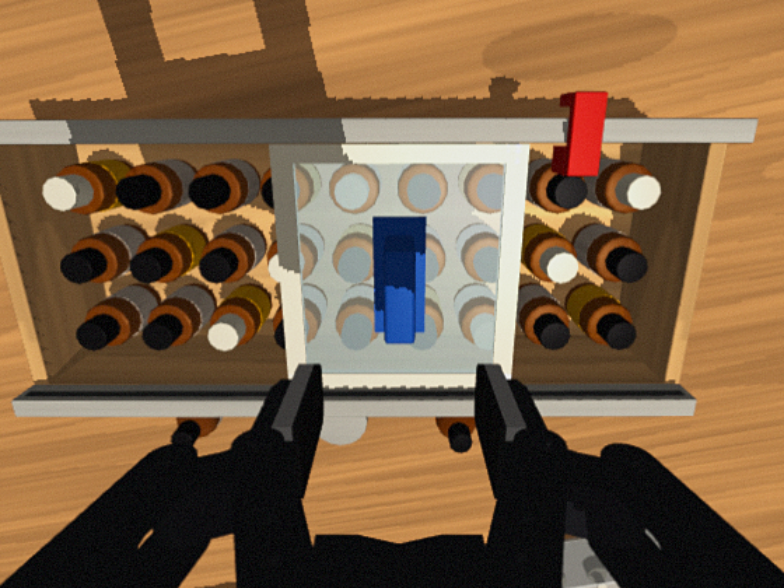

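Lid and rider stand apart: rider y minus lid y is about 84.6 mm, near the middle of the 79–91 mm band. The gripper is clear and the bystanders are in place.

```bash
python3 -c "
from station import robot
print(robot.sign_off())"
```

```text
the job is handed in; nothing more can be done
None
```

I slid the lid by its handle, pushing the rider ahead, until it bound about 113 mm from its start. I leaned on the tight spot with about 7.6 N beyond the ordinary 3 N drag and held it for about 0.3 s. Then I drew the lid back about 14.5 mm, let go and lifted the gripper clear. The job was handed in at about 12 s; it reports no verdict.

- **Gap:** the last wrist-camera check, after release, puts the rider at y of about 84.6 mm in the lid's frame. That is a gap of about 14.6 mm, against 9 to 21 mm allowed.
- **Rider:** it stayed within 0.2 mm of where it was before I let go.
- **Robot:** the force reading was near zero once clear, so the gripper was touching nothing.
- **Bystanders:** the bottles and jar beside the chest looked undisturbed in the last wrist view. I did not recheck the funnel, beaker and dropper bottle by camera, but the arm did not come near them below about 0.23 m.

No check failed. One input was loose: my two estimates of the chest's centre along the slide differed by about 7 mm. That only set where I began feeling for the tight spot.

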